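# Clip the pivot of a folding stove stand

## Task

Pick up the orange fork tool and use its fork to push the brass split clip along the stove stand's channel bar onto the groove of the pivot pin until it snaps around the pin, then press it firmly home against the pin with about 15 N; never push it with more than 20 N, nor touch it with the fingers. Then lay the tool back on the black mat, upright as it lay before, let go of it, and leave the percolator, cup, whisk and caddy where they are.

Things in the scene. Friction and masses are not known exactly. Their poses are not given: they have to be found in the camera images.
- pin_groove (a point): Middle of the groove of the vertical steel pivot pin of a stove stand fixed to the bench, 51 mm above the bench, level with the middle of a clip lying on the bar. x: along the upper bar, the way the clip is pushed; z up. Groove 16 mm wide, from the bar's floor to 8 mm above it; over it the pin's head, 22 mm across, top 62 mm above the bench. The clip is home with its centre within 2.5 mm of here.
- bar_end (a point): Open -x end of the stand's upper bar, at mid-width on its flat floor: 115 mm from the pin, 48 mm above the bench. Axes as pin_groove. The bar is an aluminium channel 205 mm long, 37 mm wide between side lips that rise 4 mm above the floor. A second bar crosses below it and is no obstacle.
- clip_center (a point): Centre of the loose brass split clip, half-way up. It lies flat in the channel 24 to 34 mm to the -x side of the pin; x points out of its mouth, to the pin. 6 mm thick, 34 mm wide. The rear face of its straight bridge is 14 mm behind this point; two sprung jaws reach 10 mm ahead of it, and touch the pin when this point is about 13 mm short of the groove.
- clip_tail (a point): Rear end of the clip's 8 mm wide tail, 22 mm behind clip_center, half-way up. Same axes. As the jaws are forced over the pin the push rises to some 5 to 11 N, then falls as they snap past; at home, after about 1 mm of play, the bridge meets the pin, a solid stop where the force climbs fast.
- tool_grip (a point): Centre of the handle of the orange fork tool (loose, 140 to 220 g), 30 mm above the tool's flat underside. x towards the fork, z up. Handle 95 mm long (50 mm back, 45 mm ahead), 22 mm wide, 24 mm tall. It rests on a heel 43 mm back and on the fork blade. The blade is clamped at a reach that differs each time: prong ends 72 to 112 mm ahead of this point; it stays as set.
- tool_heel (a point): Underside of the tool's heel, 43 mm behind and 30 mm below tool_grip, same axes. The polished, slippery steel fork blade lies along the underside at the other end: 6 mm thick, 28 mm wide, two prongs 7 mm wide with a slot 14 mm wide and 12 mm deep between them that goes round the clip's tail, so that the prong ends bear on the clip's bridge.
- mat: Thin black rubber mat fixed to the bench, 250 mm along its x, 140 mm along its y, 3 mm thick; origin at the centre of its underside. The tool lies on it at the start.
- percolator: Stainless steel percolator, 110 mm across its foot, 187 mm tall; origin at the centre of its underside. Bystander.
- cup: Glass measuring cup with a handle, 90 mm across, 100 mm tall; origin at the centre of its underside. Bystander.
- whisk: Black nylon whisk lying on the bench, 270 mm long; origin under its middle. Bystander.
- caddy: White hard plastic utensil caddy, 110 mm square, 115 mm tall, with utensils up to 175 mm high; origin at the centre of its underside. Bystander. It stands on the side of the robot where the mat is not.

How it is judged:
On the way, in this order (a step that is already met when the one before it is completed fails the run):
1. the tool is lifted off the mat (height (world z) of tool_grip above 0.055 m and distance between clip_center and pin_groove above 0.012 m), for 0.1 s.
2. the clip has snapped into the groove and is pressed firmly home against the pin with the tool (distance between clip_center and pin_groove below 0.0025 m and contact force between tool and clip above 11 N), for 0.1 s.
At the end, for the whole second after the job is handed in: The clip's centre is within 2.5 mm of the centre of the pin's groove; the tool lies released and still on the mat, upright (within 0.12 rad) and down on its blade and heel, with its handle centre within 110 mm along and 60 mm across of the mat's centre (distance between clip_center and pin_groove below 0.0025 m and x of tool_grip in the frame of mat between -0.11 and 0.11 m and y of tool_grip in the frame of mat between -0.06 and 0.06 m and height (world z) of tool_grip below 0.037 m and angle between tool_grip's own z axis and vertical below 0.12 rad and linear speed of tool below 0.02 m/s); the robot touches nothing.
It fails at once if the tool pushes the clip with more than 20 N (contact force between tool and clip above 20 N).
It fails at once if the fingers touch the clip (contact force between the fingers and clip above 0.5 N).
It fails at once if a bystander is moved by more than 20 mm (distance of any of percolator, cup, whisk, caddy from where it was at the start of the episode above 0.02 m).
It also fails if it takes over 72 s, if anything falls off the work surface, if the arm or the gripper's body presses on something with over 40 N, if the wrist force passes 120 N, or if a joint passes its speed limit or range.

## Robot

A 6-joint arm with a two-finger parallel gripper is mounted at the origin on the work surface. World frame = base frame: x ahead of the robot, y to its left, z up, the work surface at z = 0. Lengths are in m, angles in rad, forces in N, time in s.
With the tool pointing down it reaches from about 0.25 to 0.725 m from the base axis. Payload 4 kg.
Tool frame: the origin (TCP) lies between the finger pads; the fingertips stand 11 mm ahead of it and the grasp point (between the pads) lies 8 mm behind it (bot.tip_extent is the distance from the TCP to the fingertips, in m); z points along the fingers, y is the line along which they close (so a half turn about z gives the same grasp; the last joint's range is limited). The gripper opens to 85 mm and grips with 20 to 120 N. Pads are 22 mm wide; open, the fingers measure 114 mm over their backs; the gripper's body (76 mm by 85 mm) begins 54 mm behind the grasp point. The pads swing forward as they close: fully open they stand 13 mm farther back than shut.
Start: joints at [-1.115, 0.241, 0.005, 1.335, 0, 1.571], TCP at [0.22, -0.449, 0.242] pointing down, gripper open.
Joint ranges: [-2.72, 2.72], [-1.05, 1.87], [-1.09, 1.28], [-1.99, 2.15], [-1.42, 1.44], [-3.14, 3.14]. Speed limits (rad/s): [2.79, 2.79, 3.14, 3.14, 3.14, 3.14].

## Interface

Orientations are given as a unit quaternion [x, y, z, w].
In Python, from workcell import bot gives the robot as it stands. The module is installed in compiled form; this text tells all that it offers.
- The arm moves only by the tool drive_tool, never from a script. Its argument "rows" is a list of rows, each an object of numbers: "dx", "dy", "dz": the shift along the tool's x, y, z in units of 50 mm (1.0 is 50 mm); "wx", "wy", "wz": the turn, a rotation vector about the tool's x, y, z in units of 5 degrees (1.0 is 5 degrees); "hand": the finger opening in mm, from 0 to 85.4. A call has 1 to 20 rows; each row is the pose to reach, as a shift and turn from the pose commanded when the call began, along the tool's axes at that moment; what a row does not reach only later rows make up. A row lasts 1/10 s, in which the tool goes at most 50 mm and 8.59 degrees, less where a joint would pass 70% of its speed; a pose out of reach is approached as far as the arm can. A call with a gripper value outside its range is refused whole. The fingers move at their own pace and stop on an object; the grip force is fixed at half the most. Time passes only in rows, so rows that repeat a pose let the fingers close. It gives the time, the measured TCP pose, the force, the opening and the grip force at its end, in the units of the state.
- bot.get_obs(): the state, without advancing time (a new reading comes with each control period).
- bot.camera(name): name is "scene" or "side" or "wrist"; returns the picture (400x640x3 uint8, red, green, blue); there is no depth.
- bot.get_calibration(name): a dict with "vfov" (degrees; the focal length in pixels is half the picture's height over the tangent of half this angle, whatever the lens; pixels are square), "cx", "cy" (the principal point, pixels), "origin" and "rotation" of the camera in the world; the wrist camera has in their place "mount" (4x4, takes a point from camera to tool coordinates, whose origin is the TCP and whose axes are the flange's). Camera axes: x right, y up, looking along -z (the intrinsics and any distortion apply to the point x, -y, -z); pixel columns grow to the right and rows downward; lengths in m; the calibration is good to about 2 mm. The wrist camera is an equidistant fisheye: a pixel r from the principal point sees the ray r / f radians off the axis. A picture is of the moment at which its call begins: read the wrist's pose just before it. get_calibration takes no time and is no camera call.
- bot.job_done(): hands the job in; it is judged then, once.
Trained networks look in the newest picture that a camera, given by its name, has taken for a name from the list of things; names that differ only in an ending like _2 or _b are one class to them, and where a whole thing is asked for, a point or a joint stands for the part that bears it (a point fixed in the world has none). Each returns a list of dicts, best first, with "score" (0 to 1); they miss things now and then, are a little off and sometimes report something else, mostly with a low value. They report only what shows in the picture. A call takes as long as a camera call.
- bot.look_for(camera, thing): "extent" ([centre column, centre row, width, height] in pixels, round what is visible of it).
- bot.outline_of(camera, thing): "region" (400x640 bool, what is visible of it) and "extent" ([centre column, centre row, width, height] in pixels, round what is visible of it).
The state is a dict: "clock": time; "joint_pos": joint angles; "joint_vel": joint speeds; "tau": joint torques, N m; "eef_pos": TCP position; "tool_rot": TCP orientation; "ft_force": force on the tool from outside, world axes, zero at the start; "ft_torque": the same for the moment, N m; "grip_width": finger opening in m; "grasp_force": force on a finger pad.
Only numpy, scipy, OpenCV 4.12 (cv2) and the standard library are available. Lean on these libraries where they do the work, as an engineer would, in place of code of your own. Each camera call takes 0.05 s, during which the arm holds its last target. There are 200 camera calls.

## Working session

There is one attempt and no reset: what is moved stays moved. The work goes in short steps, Python scripts to look and compute and a tool call to move; the robot and the scene stay as the last step left them, time stands still between calls to the robot, and variables do not carry over. Pictures are saved under pics/ and viewed, at most 10 in all, crops included, and the job is handed in when it is done.

Besides the shell and the picture viewer there is one more tool, called after "Call:" as name([rows], argument=value, ...), one row to a line, values as JSON. drive_tool: Moves the arm, as the interface text tells. Its arguments: {"type":"object","properties":{"rows":{"type":"array","items":{"type":"object","properties":{"dx":{"type":"number"},"dy":{"type":"number"},"dz":{"type":"number"},"wx":{"type":"number"},"wy":{"type":"number"},"wz":{"type":"number"},"hand":{"type":"number"}}}}},"required":["rows"]}

```bash
mkdir -p pics; cat > h.py <<'E'
import numpy as np, cv2
from scipy.spatial.transform import Rotation as R
from workcell import bot
def cam(name,obs=None):
    c=bot.get_calibration(name); f=200/np.tan(np.radians(c['vfov'])/2)
    if 'mount' in c:
        o=obs or bot.get_obs(); T=np.eye(4); T[:3,:3]=R.from_quat(o['tool_rot']).as_matrix(); T[:3,3]=o['eef_pos']
        M=T@np.array(c['mount']); return M[:3,3],M[:3,:3],f,c['cx'],c['cy'],True
    return np.array(c['origin']),np.array(c['rotation']).reshape(3,3),f,c['cx'],c['cy'],False
def proj(C,P):
    o,Rm,f,cx,cy,fe=C; p=(np.atleast_2d(P)-o)@Rm; x,y,z=p[:,0],-p[:,1],-p[:,2]
    r=np.hypot(x,y); k=np.arctan2(r,z)/np.maximum(r,1e-9) if fe else 1/z
    return np.stack([cx+f*x*k,cy+f*y*k],1)
def onplane(C,uv,z):
    o,Rm,f,cx,cy,fe=C; uv=np.atleast_2d(uv).astype(float); a=(uv[:,0]-cx)/f; b=(uv[:,1]-cy)/f
    if fe:
        r=np.hypot(a,b); s=np.sin(r)/np.maximum(r,1e-9); d=np.stack([a*s,-b*s,-np.cos(r)],1)
    else: d=np.stack([a,-b,-np.ones_like(a)],1)
    d=d@Rm.T; return o+d*((z-o[2])/d[:,2])[:,None]
def save(n,im): cv2.imwrite(f'pics/{n}.png',im[:,:,::-1])
E
python3 - <<'E'
from h import *
ims=[bot.camera('scene'),bot.camera('side'),bot.camera('wrist')]
np.savez('i0.npz',*ims)
im=np.vstack([np.hstack(ims[:2])]); im=cv2.resize(im,(1280,400))
save('a',ims[0]); save('b',ims[1])
for c in ['scene','side','wrist']:
    k=bot.get_calibration(c); print(c,{a:np.round(v,3).tolist() for a,v in k.items()})
    for t in ['tool_grip','clip_center','pin_groove','bar_end','mat']:
        r=bot.look_for(c,t); print(t,[(round(d['score'],2),np.round(d['extent']).tolist()) for d in r[:2]])
E
```

```text
scene {'vfov': 42.495, 'cx': 321.482, 'cy': 200.982, 'origin': [0.999, 0.803, 0.83], 'rotation': [0.095, 0.405, 0.88, 0.229]}
tool_grip [(0.61, [432.0, 275.0, 59.0, 35.0])]
clip_center [(0.51, [333.0, 197.0, 15.0, 9.0])]
pin_groove [(0.64, [324.0, 209.0, 90.0, 75.0])]
bar_end []
mat [(0.61, [433.0, 293.0, 139.0, 92.0])]
side {'vfov': 50.252, 'cx': 315.111, 'cy': 199.407, 'origin': [0.457, 0.858, 0.832], 'rotation': [-0.03, 0.412, 0.909, -0.053]}
tool_grip [(0.72, [229.0, 276.0, 56.0, 89.0]), (0.68, [338.0, 305.0, 58.0, 27.0])]
clip_center [(0.16, [316.0, 212.0, 73.0, 58.0])]
pin_groove [(0.81, [315.0, 212.0, 79.0, 47.0]), (0.38, [322.0, 208.0, 13.0, 7.0])]
bar_end [(0.86, [315.0, 211.0, 74.0, 53.0])]
mat [(0.71, [335.0, 321.0, 118.0, 67.0])]
wrist {'vfov': 65.706, 'cx': 323.315, 'cy': 200.063, 'mount': [[-0.0, 0.947, 0.32, 0.083], [1.0, 0.0, 0.0, 0.0], [0.0, 0.32, -0.947, -0.132], [0.0, 0.0, 0.0, 1.0]]}
tool_grip []
clip_center []
pin_groove []
bar_end []
mat []
```

View pics/a.png

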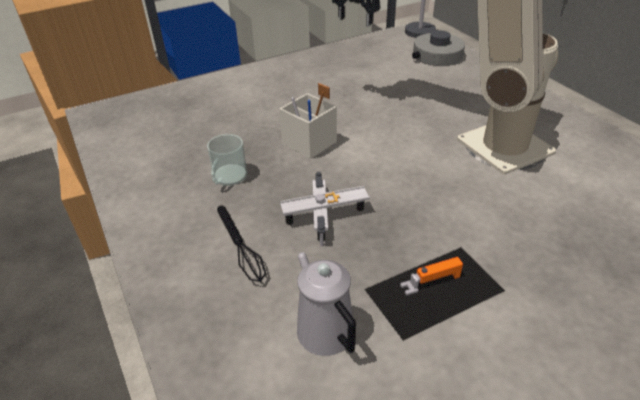

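View pics/b.png

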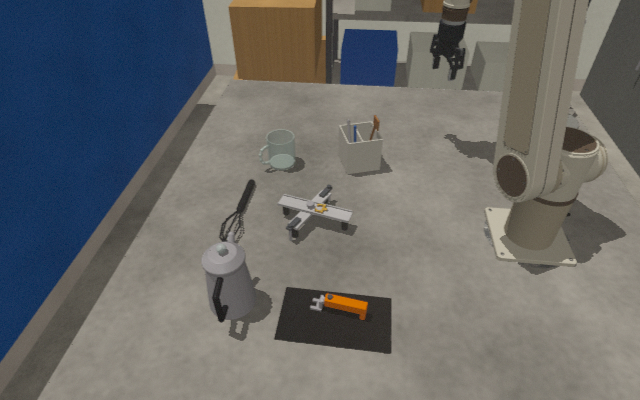

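The pictures show the stand at about (322,205) in the scene view, with the brass clip at (333,197) on the robot side of the pin. The orange tool lies on the mat with its prongs at (408,288), pointing away from the robot. Next I'll get rough coordinates.

```bash
sed -i "s/np.array(c\['rotation'\]).reshape(3,3)/R.from_quat(c['rotation']).as_matrix()/" h.py
python3 - <<'E'
from h import *
S=cam('scene');D=cam('side'); W=cam('wrist')
print('W',W[0],W[1].round(2).tolist())
f=lambda C,uv,z:onplane(C,uv,z).round(3).tolist()
print('mat',f(S,[[366,292],[458,250],[504,290],[400,331]],.003))
print('mat',f(D,[[286,290],[391,293],[391,348],[278,343]],.003))
print('tool handle ends top', f(S,[[417,270],[462,262]],.042), f(D,[[324,297],[367,304]],.042))
print('prong tips',f(S,[[403,285],[409,291]],.009),f(D,[[314,300],[312,309]],.009))
print('pin',f(S,[[320,196]],.062),f(D,[[311,207]],.062))
print('clip',f(S,[[333,197]],.054),f(D,[[322,208]],.054))
print('bar ends',f(S,[[283,207],[367,194]],.052),f(D,[[280,202],[351,215]],.052))
E
```

```text
W [ 0.29422889 -0.41269198  0.373956  ] [[0.44, 0.85, 0.29], [-0.9, 0.42, 0.14], [-0.0, -0.32, 0.95]]
mat [[0.611, 0.25, 0.003], [0.372, 0.251, 0.003], [0.365, 0.384, 0.003], [0.606, 0.361, 0.003]]
mat [[0.609, 0.25, 0.003], [0.361, 0.231, 0.003], [0.363, 0.373, 0.003], [0.602, 0.389, 0.003]]
tool handle ends top [[0.51, 0.279, 0.042], [0.417, 0.307, 0.042]] [[0.514, 0.288, 0.042], [0.419, 0.296, 0.042]]
prong tips [[0.538, 0.276, 0.009], [0.537, 0.295, 0.009]] [[0.539, 0.275, 0.009], [0.54, 0.3, 0.009]]
pin [[0.58, -0.001, 0.062]] [[0.578, 0.017, 0.062]]
clip [[0.551, 0.009, 0.054]] [[0.549, 0.009, 0.054]]
bar ends [[0.666, -0.019, 0.052], [0.475, 0.038, 0.052]] [[0.667, -0.005, 0.052], [0.47, 0.026, 0.052]]
```

Call:
drive_tool([
  {"dx": 0.2,"dy": -0.1,"dz": -0.6,"wz": 0,"hand": 85},
  {"dx": 0.8,"dy": -0.5,"dz": -1.2,"wz": 0.6,"hand": 85},
  {"dx": 1.5,"dy": -1.0,"dz": -1.2,"wz": 1.3,"hand": 85},
  {"dx": 2.3,"dy": -1.5,"dz": -1.2,"wz": 2.0,"hand": 85},
  {"dx": 3.1,"dy": -2.0,"dz": -1.2,"wz": 2.7,"hand": 85},
  {"dx": 3.9,"dy": -2.5,"dz": -1.2,"wz": 3.4,"hand": 85},
  {"dx": 4.7,"dy": -3.0,"dz": -1.2,"wz": 4.1,"hand": 85},
  {"dx": 5.5,"dy": -3.5,"dz": -1.2,"wz": 4.8,"hand": 85},
  {"dx": 6.3,"dy": -4.1,"dz": -1.2,"wz": 5.5,"hand": 85},
  {"dx": 7.1,"dy": -4.6,"dz": -1.0,"wz": 6.2,"hand": 85},
  {"dx": 7.8,"dy": -5.1,"dz": -0.6,"wz": 6.8,"hand": 85},
  {"dx": 8.5,"dy": -5.6,"dz": 0,"wz": 7.3,"hand": 85},
  {"dx": 9.0,"dy": -5.9,"dz": 0.6,"wz": 7.6,"hand": 85},
  {"dx": 9.2,"dy": -6.05,"dz": 1.0,"wz": 7.6,"hand": 85},
  {"dx": 9.2,"dy": -6.05,"dz": 1.0,"wz": 7.6,"hand": 85},
  {"dx": 9.2,"dy": -6.05,"dz": 1.0,"wz": 7.6,"hand": 85},
])

```text
invalid input at $.rows[0]: expected keys dx, dy, dz, wx, wy, wz, hand
```

```bash
python3 - <<'E'
from h import *
o=bot.get_obs(); im=bot.camera('wrist'); C=cam('wrist',o)
np.savez('w1.npz',im=im,p=o['eef_pos'],q=o['tool_rot']); save('c',im)
print(o['clock'],o['eef_pos'],R.from_quat(o['tool_rot']).as_matrix().round(3).tolist())
for t in ['clip_center','clip_tail','pin_groove','bar_end','tool_grip']:
    print(t,[(round(d['score'],2),np.round(d['extent'],1).tolist()) for d in bot.look_for('wrist',t)[:2]])
E
```

```text
0.9 [ 0.22009961 -0.44895425  0.2423049 ] [[0.898, 0.44, 0.0], [0.44, -0.898, -0.0], [0.0, 0.0, -1.0]]
clip_center []
clip_tail []
pin_groove []
bar_end []
tool_grip []
```

View pics/c.png

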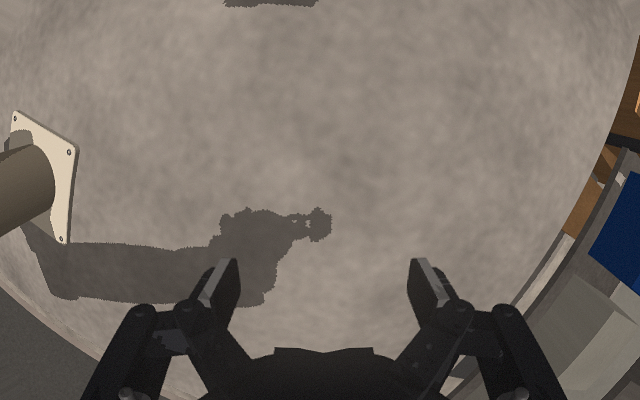

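All seven keys are needed in each row. That picture only shows the bench and the fingers, at rows 260–400.

Call:
drive_tool([
  {"dx": 0.2,"dy": -0.1,"dz": -0.6,"wx": 0,"wy": 0,"wz": 0,"hand": 85},
  {"dx": 0.8,"dy": -0.5,"dz": -1.2,"wx": 0,"wy": 0,"wz": 0.6,"hand": 85},
  {"dx": 1.5,"dy": -1.0,"dz": -1.2,"wx": 0,"wy": 0,"wz": 1.3,"hand": 85},
  {"dx": 2.3,"dy": -1.5,"dz": -1.2,"wx": 0,"wy": 0,"wz": 2.0,"hand": 85},
  {"dx": 3.1,"dy": -2.0,"dz": -1.2,"wx": 0,"wy": 0,"wz": 2.7,"hand": 85},
  {"dx": 3.9,"dy": -2.5,"dz": -1.2,"wx": 0,"wy": 0,"wz": 3.4,"hand": 85},
  {"dx": 4.7,"dy": -3.0,"dz": -1.2,"wx": 0,"wy": 0,"wz": 4.1,"hand": 85},
  {"dx": 5.5,"dy": -3.5,"dz": -1.2,"wx": 0,"wy": 0,"wz": 4.8,"hand": 85},
  {"dx": 6.3,"dy": -4.1,"dz": -1.2,"wx": 0,"wy": 0,"wz": 5.5,"hand": 85},
  {"dx": 7.1,"dy": -4.6,"dz": -1.0,"wx": 0,"wy": 0,"wz": 6.2,"hand": 85},
  {"dx": 7.8,"dy": -5.1,"dz": -0.6,"wx": 0,"wy": 0,"wz": 6.8,"hand": 85},
  {"dx": 8.5,"dy": -5.6,"dz": 0,"wx": 0,"wy": 0,"wz": 7.3,"hand": 85},
  {"dx": 9.0,"dy": -5.9,"dz": 0.6,"wx": 0,"wy": 0,"wz": 7.6,"hand": 85},
  {"dx": 9.2,"dy": -6.05,"dz": 1.0,"wx": 0,"wy": 0,"wz": 7.6,"hand": 85},
  {"dx": 9.2,"dy": -6.05,"dz": 1.0,"wx": 0,"wy": 0,"wz": 7.6,"hand": 85},
  {"dx": 9.2,"dy": -6.05,"dz": 1.0,"wx": 0,"wy": 0,"wz": 7.6,"hand": 85},
])

```text
clock: 2.8
eef_pos: [0.4869, -0.0577, 0.1942]
tool_rot: [0.997, -0.07, -0.0, -0.02]
ft_force: [-0.5, 0.9, -0.4]
grip_width: 0.0845
grasp_force: 0.0
```

```bash
python3 - <<'E'
from h import *
o=bot.get_obs(); im=bot.camera('wrist'); C=cam('wrist',o)
np.savez('w1.npz',im=im,p=o['eef_pos'],q=o['tool_rot']); save('d',im)
print(o['clock'],o['eef_pos'],R.from_quat(o['tool_rot']).as_matrix().round(3).tolist())
for t in ['clip_center','clip_tail','pin_groove','bar_end','tool_grip']:
    print(t,[(round(d['score'],2),np.round(d['extent'],1).tolist()) for d in bot.look_for('wrist',t)[:2]])
E
```

```text
2.8 [ 0.48694817 -0.05773688  0.1941675 ] [[0.99, -0.14, 0.003], [-0.14, -0.989, 0.039], [-0.003, -0.039, -0.999]]
clip_center [(0.87, [250.9, 129.5, 36.8, 38.4])]
clip_tail [(0.94, [253.7, 126.4, 35.3, 36.8])]
pin_groove [(0.93, [259.0, 108.5, 206.6, 211.9]), (0.33, [89.5, 201.4, 95.9, 167.1])]
bar_end [(0.94, [258.9, 107.0, 208.6, 214.0])]
tool_grip [(0.77, [84.8, 219.9, 41.1, 91.2]), (0.72, [250.3, 130.4, 35.2, 33.5])]
```

View pics/d.png

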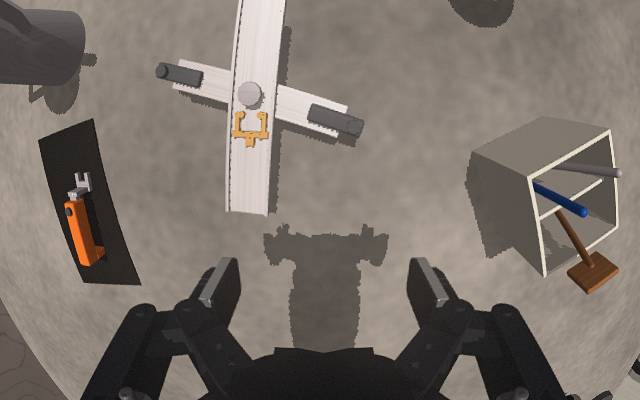

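The clip is at (250,130), the pin head at (249,94) and the bar's open end at row 213. The arm was still settling, so I'll retake and measure.

```bash
cat > meas.py <<'E'
from h import *
def snap(n):
    bot.camera('wrist'); bot.camera('wrist')
    o=bot.get_obs(); im=bot.camera('wrist')
    np.savez(n+'.npz',im=im,p=o['eef_pos'],q=o['tool_rot']); return o,im,cam('wrist',o)
E
python3 - <<'E'
from meas import *
o,im,C=snap('w2')
print(o['clock'],o['eef_pos'],R.from_quat(o['tool_rot']).as_rotvec(),abs(o['joint_vel']).max(),o['joint_pos'].round(2), o['ft_force'])
r={}
for t in ['clip_center','bar_end','tool_grip']:
    d=bot.outline_of('wrist',t)
    print(t,[(round(x['score'],2),np.round(x['extent'],1).tolist()) for x in d[:2]])
    if d: r[t]=d[0]['region']
np.savez('r2.npz',**r)
hsv=cv2.cvtColor(im,cv2.COLOR_RGB2HSV)
br=cv2.inRange(hsv,(12,110,90),(30,255,255)); n,l,s,c=cv2.connectedComponentsWithStats(br)
for i in np.argsort(-s[1:,4])[:3]+1: print('brass',s[i],c[i])
x0,y0=int(c[0][0]),0
e=r['clip_center']; ys,xs=np.nonzero(e); u,v=int(xs.mean()),int(ys.mean())
crop=im[max(0,v-100):v+120,u-75:u+125]; print('crop origin',u-75,max(0,v-100))
save('e',cv2.resize(crop,None,fx=2.7,fy=2.7,interpolation=cv2.INTER_CUBIC))
E
```

```text
3.2 [ 0.48761763 -0.0579642   0.19586996] [-3.09509442  0.21785766 -0.00480496] 0.004415503036495868 [-0.14  0.25 -0.11  1.21  0.04  3.14] [ 0.27254911 -0.67472103  0.89915456]
clip_center [(0.88, [252.9, 132.0, 34.1, 35.6])]
bar_end [(0.67, [258.4, 107.5, 212.4, 214.9])]
tool_grip [(0.48, [252.2, 132.1, 35.6, 36.4])]
brass [233 113  35  34 504] [250.75396825 129.95238095]
brass [ 66 204  23  62 381] [ 77.36220472 237.70341207]
brass [581 263  36  31 310] [598.48709677 278.04193548]
crop origin 175 29
```

View pics/e.png

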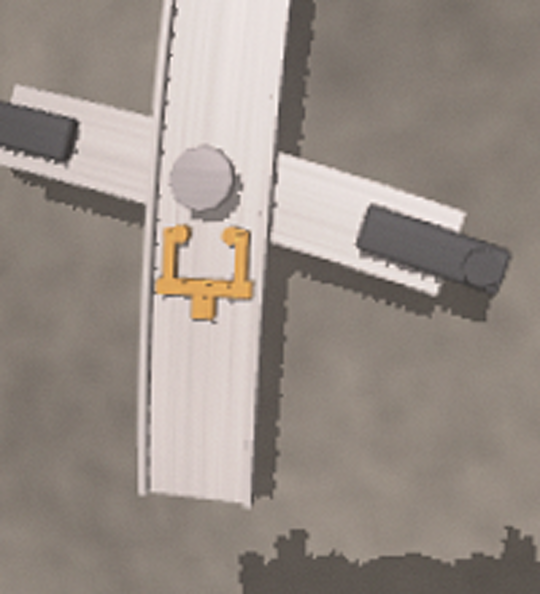

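The crop shows the clip lying square in the channel. Its bridge rear edge is at crop row 295, and the pin head is centred at (203,177). I'll convert these to world coordinates.

```bash
python3 - <<'E'
from h import *
d=np.load('w2.npz'); C=cam('wrist',{'eef_pos':d['p'],'tool_rot':d['q']})
f=lambda p,z:onplane(C,np.array(p)/2.7+[175-.3,29-.3],z)
P=dict(pin=([[203,177]],.062),leftlip=([[139,495],[145,330],[152,170],[165,0]],.052),leftin=([[150,490],[172,0]],.048),right=([[250,507],[265,300],[277,140],[290,0]],.052),clipbridge=([[155,294],[250,299]],.054),tail=([[192,318],[214,319]],.054),jaws=([[180,226],[237,232]],.054))
G={k:f(*v) for k,v in P.items()}
for k,v in G.items():
    print(k,v[:,:2].round(4).tolist(), 'yaw',np.polyfit(v[:,0],v[:,1],1)[0].round(4) if len(v)>1 else '')
# circle of pin head
g=cv2.cvtColor(d['im'],cv2.COLOR_RGB2GRAY)
print(f([[170,177],[236,179],[203,144],[203,211]],.062)[:,:2].round(4).tolist())
# triangulate pin with side/scene
S=cam('scene');D=cam('side');print(proj(S,[*G['pin'][0]]),proj(D,[*G['pin'][0]]))
E
```

```text
pin [[0.585, -0.0022]] yaw 
leftlip [[0.4778, 0.0473], [0.5375, 0.0308], [0.5916, 0.0179], [0.6493, 0.0046]] yaw -0.2482
leftin [[0.4779, 0.0441], [0.6499, 0.0033]] yaw -0.2376
right [[0.4682, 0.0058], [0.5408, -0.0135], [0.5932, -0.0262], [0.6397, -0.0372]] yaw -0.2507
clipbridge [[0.5494, 0.0239], [0.5422, -0.009]] yaw 4.5175
tail [[0.539, 0.0123], [0.5374, 0.0047]] yaw 4.7899
jaws [[0.5707, 0.0107], [0.5651, -0.0084]] yaw 3.4417
[[0.5872, 0.0088], [0.5822, -0.0129], [0.5956, -0.0039], [0.574, -0.0003]]
[[317.6711268  196.36486667]] [[309.38815682 202.11048746]]
```

Call:
drive_tool([
  {"dx": 0,"dy": -0.2,"dz": 0,"wx": 0,"wy": 0,"wz": -1.6,"hand": 85},
  {"dx": 0,"dy": -0.5,"dz": 0,"wx": 0,"wy": 0,"wz": -3.2,"hand": 85},
  {"dx": 0,"dy": -0.9,"dz": 0,"wx": 0,"wy": 0,"wz": -4.8,"hand": 85},
  {"dx": 0,"dy": -1.3,"dz": 0,"wx": 0,"wy": 0,"wz": -6.4,"hand": 85},
  {"dx": 0,"dy": -1.7,"dz": 0,"wx": 0,"wy": 0,"wz": -8,"hand": 85},
  {"dx": 0,"dy": -2.1,"dz": 0,"wx": 0,"wy": 0,"wz": -9.6,"hand": 85},
  {"dx": 0,"dy": -2.5,"dz": 0,"wx": 0,"wy": 0,"wz": -11.2,"hand": 85},
  {"dx": 0,"dy": -2.9,"dz": 0,"wx": 0,"wy": 0,"wz": -12.8,"hand": 85},
  {"dx": 0,"dy": -3.3,"dz": 0,"wx": 0,"wy": 0,"wz": -14.4,"hand": 85},
  {"dx": 0,"dy": -3.7,"dz": 0,"wx": 0,"wy": 0,"wz": -16,"hand": 85},
  {"dx": 0,"dy": -4.1,"dz": 0,"wx": 0,"wy": 0,"wz": -17.6,"hand": 85},
  {"dx": 0,"dy": -4.5,"dz": 0,"wx": 0,"wy": 0,"wz": -19.2,"hand": 85},
  {"dx": 0,"dy": -4.9,"dz": 0,"wx": 0,"wy": 0,"wz": -20.8,"hand": 85},
  {"dx": 0,"dy": -5.3,"dz": 0,"wx": 0,"wy": 0,"wz": -22.4,"hand": 85},
  {"dx": 0,"dy": -5.7,"dz": 0,"wx": 0,"wy": 0,"wz": -24,"hand": 85},
  {"dx": 0,"dy": -6.1,"dz": 0,"wx": 0,"wy": 0,"wz": -25.6,"hand": 85},
  {"dx": 0,"dy": -6.4,"dz": 0,"wx": 0,"wy": 0,"wz": -27.2,"hand": 85},
  {"dx": 0,"dy": -6.7,"dz": 0,"wx": 0,"wy": 0,"wz": -28.8,"hand": 85},
  {"dx": 0,"dy": -6.8,"dz": 0,"wx": 0,"wy": 0,"wz": -30.4,"hand": 85},
  {"dx": 0,"dy": -6.8,"dz": 0,"wx": 0,"wy": 0,"wz": -32,"hand": 85},
])

```text
clock: 5.4
eef_pos: [0.5348, 0.2796, 0.208]
tool_rot: [0.239, 0.971, 0.019, -0.003]
ft_force: [-0.9, 0.7, -0.1]
grip_width: 0.0847
grasp_force: 0.0
```

Call:
drive_tool([
  {"dx": 0,"dy": 0,"dz": 0,"wx": 0,"wy": 0,"wz": -1.6,"hand": 85},
  {"dx": 0,"dy": 0,"dz": 0,"wx": 0,"wy": 0,"wz": -3.2,"hand": 85},
  {"dx": 0,"dy": 0,"dz": 0,"wx": 0,"wy": 0,"wz": -3.2,"hand": 85},
  {"dx": 0,"dy": 0,"dz": 0,"wx": 0,"wy": 0,"wz": -3.2,"hand": 85},
])

```text
clock: 5.8
eef_pos: [0.5348, 0.2785, 0.2082]
tool_rot: [0.106, 0.994, 0.019, -0.0]
ft_force: [0.7, 0.5, 0.6]
grip_width: 0.0847
grasp_force: 0.0
```

```bash
python3 - <<'E'
from meas import *
o,im,C=snap('w3')
print(o['clock'],o['eef_pos'],R.from_quat(o['tool_rot']).as_matrix().round(4).tolist(),o['joint_pos'].round(2),o['ft_force'])
hsv=cv2.cvtColor(im,cv2.COLOR_RGB2HSV)
m=cv2.inRange(hsv,(3,150,90),(16,255,255)); n,l,s,c=cv2.connectedComponentsWithStats(m)
i=np.argmax(s[1:,4])+1; print(s[i],c[i]); u,v=c[i].astype(int)
x0=max(0,u-110);y0=max(0,v-130); print('crop',x0,y0)
save('f',cv2.resize(im[y0:y0+200,x0:x0+220],None,fx=2.7,fy=2.7,interpolation=cv2.INTER_CUBIC))
E
```

```text
5.9 [0.53485712 0.27850023 0.20824111] [[-0.9776, 0.2106, 0.0041], [0.2106, 0.9768, 0.0387], [0.0041, 0.0387, -0.9992]] [0.46 0.44 0.21 1.31 0.03 0.68] [ 0.29493845 -1.11381978 -1.60183004]
[ 303   64   29   99 1720] [317.00755814 103.03662791]
crop 207 0
```

View pics/f.png

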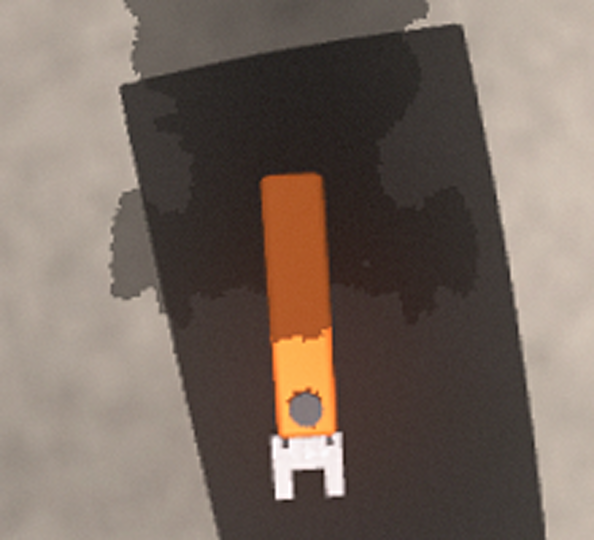

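The handle runs from crop (293,175) to (307,435) and the prong ends are at row 498. The tool is offset across the mat and lies intact. Next I'll compute its pose and the grasp shift.

```bash
python3 - <<'E'
from h import *
d=np.load('w3.npz'); C=cam('wrist',{'eef_pos':d['p'],'tool_rot':d['q']})
f=lambda p,z:onplane(C,(np.array(p)+.5)/2.7-.5+[207,0],z)[:,:2]
b=f([[262,177],[325,174]],.045);fr=f([[278,437],[337,433]],.045);t=f([[284,499],[336,496]],.009); sl=f([[293,470],[326,468]],.009)
mat=f([[121,87],[463,25]],.003)
print('widths',np.linalg.norm(b[0]-b[1]),np.linalg.norm(fr[0]-fr[1]),'len',np.linalg.norm(b.mean(0)-fr.mean(0)),'prong w',np.linalg.norm(t[0]-t[1]))
ax=fr.mean(0)-b.mean(0);yaw=np.arctan2(ax[1],ax[0]); tb=t.mean(0)-b.mean(0)
u=ax/np.linalg.norm(ax); g=b.mean(0)+u*.050; g2=fr.mean(0)-u*.045
print('yaw',yaw,'yaw to tips',np.arctan2(tb[1],tb[0]),'grip',g,g2,'tips',t,'reach',(t.mean(0)-(g+g2)/2)@u,'slot bottom',(sl.mean(0)-(g+g2)/2)@u)
print('mat back corners',mat, np.linalg.norm(mat[0]-mat[1]))
# percolator in view
for c in ['scene','side']:
    bot.camera(c)
    for o in bot.look_for(c,'percolator')[:1]:
        e=o['extent'];print(c,o['score'],e,onplane(cam(c),[e[0],e[1]+e[3]/2-5],0))
E
```

```text
widths 0.02171404739455222 0.021243110442442936 len 0.09269518548953305 prong w 0.021418238412256953
yaw -0.16160593766374612 yaw to tips -0.15869302011833197 grip [0.47063358 0.29401178] [0.4683588  0.29438263] tips [[0.5440566  0.2715635 ]
 [0.54754868 0.29269514]] reach 0.07725394967609114 slot bottom 0.06520803425038026
mat back corners [[0.3637984  0.24491919]
 [0.36610238 0.38417684]] 0.13927670451283483
scene 0.96 [327.0, 302.8, 58.3, 103.9] [[0.74504011 0.3269446  0.        ]]
side 0.64 [227.5, 277.2, 57.7, 93.5] [[0.72675569 0.3416886  0.        ]]
```

Call:
drive_tool([
  {"dx": 0.4,"dy": 0,"dz": 0.5,"wx": 0.15,"wy": 0,"wz": -0.2,"hand": 85},
  {"dx": 0.8,"dy": 0,"dz": 1.1,"wx": 0.3,"wy": -0.05,"wz": -0.4,"hand": 85},
  {"dx": 1.2,"dy": -0.05,"dz": 1.7,"wx": 0.45,"wy": -0.05,"wz": -0.6,"hand": 85},
  {"dx": 1.435,"dy": -0.06,"dz": 2.165,"wx": 0.45,"wy": -0.05,"wz": -0.6,"hand": 85},
  {"dx": 1.435,"dy": -0.06,"dz": 2.165,"wx": 0.45,"wy": -0.05,"wz": -0.6,"hand": 85},
  {"dx": 1.435,"dy": -0.06,"dz": 2.165,"wx": 0.45,"wy": -0.05,"wz": -0.6,"hand": 85},
  {"dx": 1.435,"dy": -0.06,"dz": 2.165,"wx": 0.45,"wy": -0.05,"wz": -0.6,"hand": 85},
])

```text
clock: 6.85
eef_pos: [0.4665, 0.2954, 0.1021]
tool_rot: [0.079, 0.997, 0.001, 0.002]
ft_force: [-0.1, 0.5, 0.0]
grip_width: 0.0847
grasp_force: 0.0
```

```bash
cat > goto.py <<'E'
import sys
from h import *
def to(p,yaw):
    o=bot.get_obs(); M=R.from_quat(o['tool_rot']).as_matrix()
    T=np.array([[np.cos(yaw),np.sin(yaw),0],[np.sin(yaw),-np.cos(yaw),0],[0,0,-1]])
    print(o['clock'],'at',o['eef_pos'].round(4),'yaw',round(np.arctan2(M[1,0],M[0,0]),4),'z',M[:,2].round(4),'F',o['ft_force'].round(1))
    print('units d',(M.T@(np.array(p)-o['eef_pos'])/.05).round(3),'w',(np.degrees(R.from_matrix(M.T@T).as_rotvec())/5).round(3))
E
python3 - <<'E'
from goto import *
to([.4646,.2950,.0235],np.pi-.161)
o,C=bot.get_obs(),cam('wrist')
E
```

```text
6.85 at [0.4665 0.2954 0.1021] yaw 2.983 z [ 0.0048  0.0013 -1.    ] F [-0.1  0.5  0. ]
units d [ 0.044 -0.018  1.572] w [0.023 0.051 0.027]
```

Call:
drive_tool([
  {"dx": 0.01,"dy": 0,"dz": 0.5,"wx": 0.02,"wy": 0.05,"wz": 0.03,"hand": 85},
  {"dx": 0.02,"dy": -0.01,"dz": 1.0,"wx": 0.02,"wy": 0.05,"wz": 0.03,"hand": 85},
  {"dx": 0.04,"dy": -0.02,"dz": 1.4,"wx": 0.02,"wy": 0.05,"wz": 0.03,"hand": 85},
  {"dx": 0.04,"dy": -0.02,"dz": 1.57,"wx": 0.02,"wy": 0.05,"wz": 0.03,"hand": 85},
  {"dx": 0.04,"dy": -0.02,"dz": 1.57,"wx": 0.02,"wy": 0.05,"wz": 0.03,"hand": 85},
  {"dx": 0.04,"dy": -0.02,"dz": 1.57,"wx": 0.02,"wy": 0.05,"wz": 0.03,"hand": 85},
  {"dx": 0.04,"dy": -0.02,"dz": 1.57,"wx": 0.02,"wy": 0.05,"wz": 0.03,"hand": 40},
  {"dx": 0.04,"dy": -0.02,"dz": 1.57,"wx": 0.02,"wy": 0.05,"wz": 0.03,"hand": 30},
  {"dx": 0.04,"dy": -0.02,"dz": 1.57,"wx": 0.02,"wy": 0.05,"wz": 0.03,"hand": 15},
  {"dx": 0.04,"dy": -0.02,"dz": 1.57,"wx": 0.02,"wy": 0.05,"wz": 0.03,"hand": 10},
  {"dx": 0.04,"dy": -0.02,"dz": 1.57,"wx": 0.02,"wy": 0.05,"wz": 0.03,"hand": 5},
  {"dx": 0.04,"dy": -0.02,"dz": 1.57,"wx": 0.02,"wy": 0.05,"wz": 0.03,"hand": 5},
  {"dx": 0.04,"dy": -0.02,"dz": 1.57,"wx": 0.02,"wy": 0.05,"wz": 0.03,"hand": 5},
  {"dx": 0.04,"dy": -0.02,"dz": 1.57,"wx": 0.02,"wy": 0.05,"wz": 0.03,"hand": 5},
])

```text
clock: 8.25
eef_pos: [0.4627, 0.2943, 0.0222]
tool_rot: [0.08, 0.997, -0.001, -0.001]
ft_force: [-0.9, -0.3, 6.6]
grip_width: 0.0214
grasp_force: 59.1
```

```bash
python3 - <<'E'
from goto import *
print(bot.get_obs()['grip_width'],bot.get_obs()['grasp_force'])
to([.4646,.2950,.0235],np.pi-.161)
E
```

```text
0.02139356266619487 59.1085821390152
8.25 at [0.4627 0.2943 0.0222] yaw 2.9812 z [-0.0027 -0.0012 -1.    ] F [-0.9 -0.3  6.6]
units d [-0.035  0.02  -0.026] w [-0.018 -0.028  0.007]
```

Call:
drive_tool([
  {"dx": 0,"dy": 0,"dz": -0.3,"wx": 0,"wy": 0,"wz": 0,"hand": 5},
  {"dx": 0,"dy": 0,"dz": -0.9,"wx": 0,"wy": 0,"wz": 0,"hand": 5},
  {"dx": 0,"dy": 0,"dz": -1.6,"wx": 0,"wy": 0,"wz": 0,"hand": 5},
  {"dx": 0,"dy": -0.3,"dz": -2.2,"wx": 0,"wy": 0,"wz": 0.1,"hand": 5},
  {"dx": -0.1,"dy": -0.8,"dz": -2.5,"wx": 0,"wy": 0,"wz": 0.2,"hand": 5},
  {"dx": -0.15,"dy": -1.4,"dz": -2.5,"wx": 0,"wy": 0,"wz": 0.3,"hand": 5},
  {"dx": -0.2,"dy": -2.0,"dz": -2.5,"wx": 0,"wy": 0,"wz": 0.4,"hand": 5},
  {"dx": -0.25,"dy": -2.6,"dz": -2.5,"wx": 0,"wy": 0,"wz": 0.5,"hand": 5},
  {"dx": -0.3,"dy": -3.2,"dz": -2.5,"wx": 0,"wy": 0,"wz": 0.6,"hand": 5},
  {"dx": -0.35,"dy": -3.8,"dz": -2.5,"wx": 0,"wy": 0,"wz": 0.7,"hand": 5},
  {"dx": -0.4,"dy": -4.4,"dz": -2.3,"wx": 0,"wy": 0,"wz": 0.8,"hand": 5},
  {"dx": -0.45,"dy": -4.9,"dz": -2.0,"wx": 0,"wy": 0,"wz": 0.9,"hand": 5},
  {"dx": -0.49,"dy": -5.22,"dz": -1.7,"wx": 0,"wy": 0,"wz": 0.935,"hand": 5},
  {"dx": -0.49,"dy": -5.22,"dz": -1.56,"wx": 0,"wy": 0,"wz": 0.935,"hand": 5},
  {"dx": -0.49,"dy": -5.22,"dz": -1.56,"wx": 0,"wy": 0,"wz": 0.935,"hand": 5},
  {"dx": -0.49,"dy": -5.22,"dz": -1.56,"wx": 0,"wy": 0,"wz": 0.935,"hand": 5},
  {"dx": -0.49,"dy": -5.22,"dz": -1.56,"wx": 0,"wy": 0,"wz": 0.935,"hand": 5},
])

```text
clock: 9.95
eef_pos: [0.4458, 0.0334, 0.1008]
tool_rot: [0.12, 0.993, -0.001, -0.001]
ft_force: [0.2, -0.5, -1.0]
grip_width: 0.0213
grasp_force: 59.0
```

```bash
python3 - <<'E'
from goto import *
from meas import snap
o,im,C=snap('w4')
to([.4452,.0327,.0682],np.pi-.242)
s=bot.camera('scene'); d=bot.camera('side'); np.savez('sd4.npz',s=s,d=d)
T=np.array([[.585,-.0018,.062]])
u,v=proj(cam('scene'),T)[0].astype(int); a=s[v-50:v+50,u-65:u+65]
u2,v2=proj(cam('side'),T)[0].astype(int); b=d[v2-50:v2+50,u2-65:u2+65]
print('crops',u-65,v-50,u2-65,v2-50)
top=cv2.resize(np.hstack([a,b]),(780,300),interpolation=cv2.INTER_CUBIC)
bot_=cv2.resize(im[0:240,:],(780,292))
save('g',np.vstack([top,bot_]))
E
```

```text
10.1 at [0.4457 0.0332 0.1008] yaw 2.9007 z [-0.0021 -0.0016 -1.    ] F [-0.1  0.2 -2.5]
units d [ 0.006 -0.011  0.651] w [-0.024 -0.019  0.012]
crops 252 146 244 152
```

View pics/g.png

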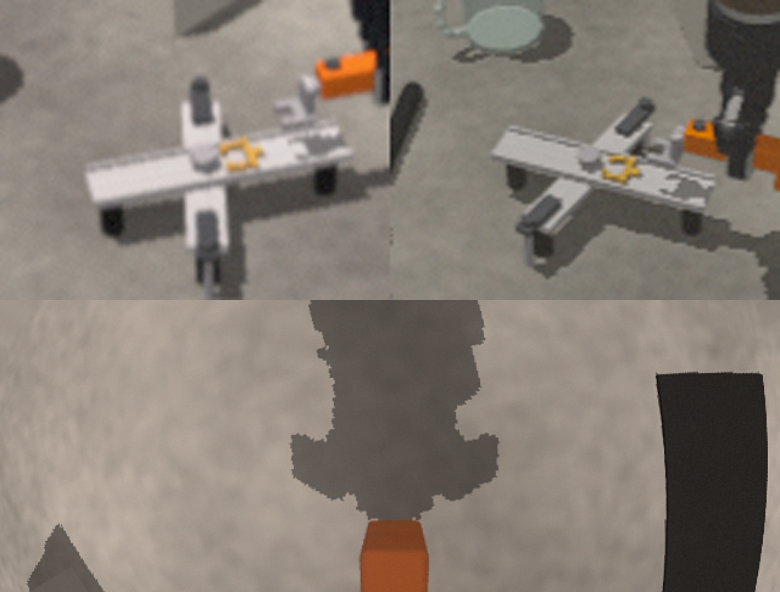

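The prongs hang behind and above the clip, aligned along the bar. I'll check the lateral and forward alignment numerically in the static cameras.

```bash
cat > chk.py <<'E'
from h import *
def orange(im):
    hsv=cv2.cvtColor(im,cv2.COLOR_RGB2HSV); return cv2.inRange(hsv,(3,150,90),(14,255,255))>0
def brass(im):
    hsv=cv2.cvtColor(im,cv2.COLOR_RGB2HSV); return cv2.inRange(hsv,(14,100,90),(30,255,255))>0
E
python3 - <<'E'
from chk import *
w=np.load('w2.npz'); C=cam('wrist',{'eef_pos':w['p'],'tool_rot':w['q']})
m=brass(w['im']); m[:, :225]=0; m[:,280:]=0; ys,xs=np.nonzero(m)
P=onplane(C,np.stack([xs,ys],1),.054); print('clip n',len(xs),P.mean(0))
sd=np.load('sd4.npz'); o=bot.get_obs(); T=o['eef_pos']; M=R.from_quat(o['tool_rot']).as_matrix(); u=-M[:,0]; l=-M[:,1]; 
# box of handle front part: 45+6.8 ahead of TCP
g=T+u*.0068+np.array([0,0,.0108])
for n,k in (('scene','s'),('side','d')):
    im=sd[k]; K=cam(n); b=brass(im); q=proj(K,P).mean(0); b2=np.zeros_like(b); a,c=q.astype(int); b2[c-12:c+12,a-14:a+14]=b[c-12:c+12,a-14:a+14]
    yy,xx=np.nonzero(b2); print(n,'brass pred',q.round(1),'obs',xx.mean().round(1),yy.mean().round(1),len(xx))
    F=[g+.045*u+s*.011*l+h*np.array([0,0,.012]) for s in(-1,1) for h in(-1,1)]
    print(' front face pred',proj(K,F).round(1).tolist())
    og=orange(im); n_,L,S,ce=cv2.connectedComponentsWithStats(og.astype(np.uint8)); 
    for i in np.argsort(-S[1:,4])[:2]+1: print('  orange',S[i].tolist())
    print(' px/mm along u,l',((proj(K,g+u*.01)-proj(K,g))/10).round(2).tolist(),((proj(K,g+l*.01)-proj(K,g))/10).round(2).tolist())
    E=lambda a,s,z:np.array([.585,-.0018,0])-a*np.array([.9709,-.2396,0])+s*np.array([.2396,.9709,0])+[0,0,z]
    print(' pin head pred',proj(K,[.585,-.0018,.062]).round(1),'tips pred',proj(K,[T+.084*u+s*.0105*l-[0,0,.0132] for s in(-1,1)]).round(1).tolist())
    print(' bar corners pred',proj(K,[E(115,0,0)*0+E(.115,s*.0205,.052) for s in(-1,1)]+[E(-.09,s*.0205,.052) for s in(-1,1)]).round(1).tolist())
E
```

```text
clip n 518 [0.55301935 0.00465511 0.054     ]
scene brass pred [331.2 196.2] obs 332.4 197.1 69
 front face pred [[357.7, 179.8], [358.0, 171.4], [354.8, 174.1], [355.0, 165.8]]
  orange [357, 162, 21, 17, 217]
  orange [387, 162, 11, 16, 95]
 px/mm along u,l [[-0.41, 0.08]] [[-0.14, -0.25]]
 pin head pred [[317.7 196.5]] tips pred [[344.0, 186.3], [341.4, 180.8]]
 bar corners pred [[362.2, 185.7], [367.8, 196.3], [278.0, 201.3], [281.6, 212.7]]
side brass pred [320.8 206.8] obs 320.9 208.0 59
 front face pred [[340.6, 202.3], [340.8, 195.3], [343.2, 197.0], [343.5, 190.0]]
  orange [365, 197, 14, 19, 172]
  orange [342, 196, 14, 9, 70]
 px/mm along u,l [[-0.38, -0.09]] [[0.11, -0.24]]
 pin head pred [[309.4 202.2]] tips pred [[328.8, 202.8], [331.5, 197.9]]
 bar corners pred [[351.9, 210.0], [347.3, 219.9], [282.4, 193.1], [276.4, 202.1]]
```

Call:
drive_tool([
  {"dx": 0,"dy": 0,"dz": 0.25,"wx": 0,"wy": 0,"wz": 0,"hand": 5},
  {"dx": 0,"dy": 0,"dz": 0.53,"wx": 0,"wy": 0,"wz": 0,"hand": 5},
  {"dx": 0,"dy": 0,"dz": 0.53,"wx": 0,"wy": 0,"wz": 0,"hand": 5},
  {"dx": 0,"dy": 0,"dz": 0.53,"wx": 0,"wy": 0,"wz": 0,"hand": 5},
])

```text
clock: 10.6
eef_pos: [0.445, 0.0327, 0.0739]
tool_rot: [0.121, 0.993, -0.001, -0.002]
ft_force: [0.5, 0.2, -1.7]
grip_width: 0.0214
grasp_force: 59.0
```

```bash
python3 - <<'E'
from goto import *
bot.camera('side')
to([.4452,.0327,.0682],np.pi-.242)
s=bot.camera('scene'); d=bot.camera('side'); np.savez('sd5.npz',s=s,d=d)
a=s[162:222,300:378]; b=d[178:228,295:373]
save('h',np.vstack([cv2.resize(a[:40],(780,300*4//3//2+100),interpolation=cv2.INTER_CUBIC) if 0 else cv2.resize(s[168:204,300:378],None,fx=8,fy=8,interpolation=cv2.INTER_CUBIC),cv2.resize(d[186:222,295:373],None,fx=8,fy=8,interpolation=cv2.INTER_CUBIC)]))
E
```

```text
10.65 at [0.4455 0.0327 0.0742] yaw 2.8996 z [-0.0027 -0.0016 -1.    ] F [-0.3  0.1 -1.9]
units d [ 0.005 -0.     0.121] w [-0.026 -0.026  0.001]
```

View pics/h.png

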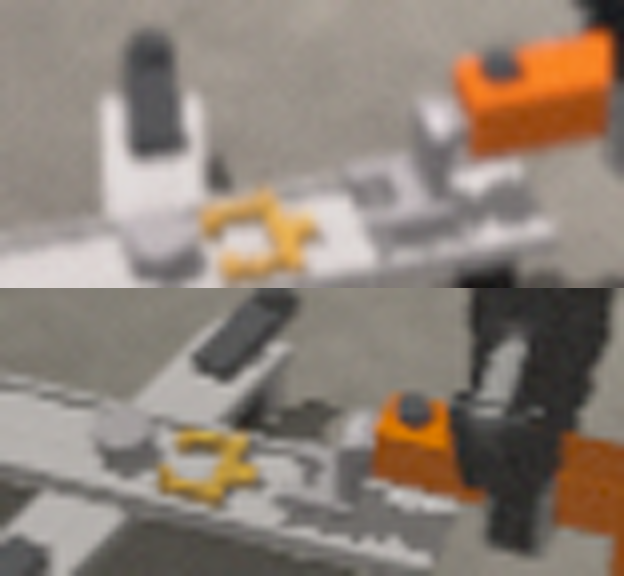

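In the zoomed scene and side views the clip's tail seems shifted towards +y relative to the slot. I'll compute the residuals of the clip, pin and tool in both views.

```bash
python3 - <<'E'
from chk import *
from scipy.optimize import least_squares
o=bot.get_obs(); T=o['eef_pos']; yaw=-.242; u=np.array([np.cos(yaw),np.sin(yaw),0]); l=np.array([-np.sin(yaw),np.cos(yaw),0]); z=np.array([0,0,1.])
S=cam('scene');D=cam('side')
fs=lambda p:(np.array(p)+.5)/8-.5+[300,168]; fd=lambda p:(np.array(p)-[0,288]+.5)/8-.5+[295,186]
g=T+u*.0068+z*.0108
# (model point, scene px, side px)
H=[(g+.045*u-.011*l+.012*z,(457,62),(397,395)),(g+.045*u+.011*l+.012*z,(478,98),(378,432)),(g+.045*u+.011*l-.012*z,(475,155),(375,472))]
pin=np.array([.585,-.0018,0])
E=lambda a,s,h:pin-a*u+s*l+h*z
B=[(E(0,0,.062),(158,235),(124,425)),(E(.048-.0,0.,.051),(318,230),(258,468)),(E(.115,.0205,.052),(553,225),(432,558))]
for name,G in (('tool',H),('bar',B)):
    r=lambda x:np.concatenate([(proj(K,p+x[0]*u+x[1]*l+x[2]*z)[0]-q) for p,a,b in G for K,q in ((S,fs(a)),(D,fd(b)))])
    print(name,r([0,0,0]).reshape(-1,4).round(1).tolist())
    s=least_squares(r,[0,0,0],loss='soft_l1'); print('  shift mm u,l,z',(s.x*1000).round(1),s.fun.reshape(-1,4).round(1).tolist())
    for p,a,b in G:
        q=lambda x:np.concatenate([proj(K,p+x[0]*u+x[1]*l+x[2]*z)[0]-c for K,c in ((S,fs(a)),(D,fd(b)))])
        print('   each',(least_squares(q,[0,0,0]).x*1000).round(1))
E
```

```text
tool [[-2.1, -0.6, -1.1, -1.4], [-1.8, 0.6, -1.4, -0.8], [-1.7, 1.6, -1.3, 1.0]]
  shift mm u,l,z [-4.   1.6  1.4] [[-0.2, -0.9, 0.2, -1.1], [0.1, 0.3, -0.1, -0.5], [0.2, 1.3, 0.0, 1.4]]
   each [-4.2  3.3 -0.5]
   each [-4.2  1.1  0.8]
   each [-3.6  1.1  5.3]
bar [[-1.6, -0.5, -0.7, -0.5], [-1.6, 0.0, -0.9, 1.2], [-0.9, 0.6, -1.3, 0.6]]
  shift mm u,l,z [-2.9  0.6  1.1] [[-0.3, -0.9, 0.2, -0.4], [-0.4, -0.4, 0.0, 1.3], [0.4, 0.2, -0.3, 0.7]]
   each [-3.   2.5  0.5]
   each [-2.8  1.8  3.4]
   each [-2.8 -2.   0.3]
```

Tool and stand show nearly the same residual in both cameras, so the relative alignment is good to about 1 mm. I'll lower the tool and slide it forward.

Call:
drive_tool([
  {"dx": 0,"dy": 0,"dz": 0.06,"wx": 0,"wy": 0,"wz": 0,"hand": 5},
  {"dx": 0,"dy": 0,"dz": 0.12,"wx": 0,"wy": 0,"wz": 0,"hand": 5},
  {"dx": 0,"dy": 0,"dz": 0.12,"wx": 0,"wy": 0,"wz": 0,"hand": 5},
  {"dx": -0.06,"dy": 0,"dz": 0.12,"wx": 0,"wy": 0,"wz": 0,"hand": 5},
  {"dx": -0.12,"dy": 0,"dz": 0.12,"wx": 0,"wy": 0,"wz": 0,"hand": 5},
  {"dx": -0.18,"dy": 0,"dz": 0.12,"wx": 0,"wy": 0,"wz": 0,"hand": 5},
  {"dx": -0.24,"dy": 0,"dz": 0.12,"wx": 0,"wy": 0,"wz": 0,"hand": 5},
  {"dx": -0.3,"dy": 0,"dz": 0.12,"wx": 0,"wy": 0,"wz": 0,"hand": 5},
  {"dx": -0.3,"dy": 0,"dz": 0.12,"wx": 0,"wy": 0,"wz": 0,"hand": 5},
  {"dx": -0.3,"dy": 0,"dz": 0.12,"wx": 0,"wy": 0,"wz": 0,"hand": 5},
])

```text
clock: 11.75
eef_pos: [0.4596, 0.0289, 0.0676]
tool_rot: [0.121, 0.993, -0.001, -0.002]
ft_force: [0.2, -0.0, -1.5]
grip_width: 0.0212
grasp_force: 59.0
```

```bash
python3 - <<'E'
from goto import *
bot.camera('side')
u=np.array([.9709,-.2396,0]); t=np.array([.585,-.0018,.0682])-.124*u
to(t,np.pi-.242)
s=bot.camera('scene'); d=bot.camera('side')
save('i',np.vstack([cv2.resize(s[168:204,300:378],None,fx=8,fy=8,interpolation=cv2.INTER_CUBIC),cv2.resize(d[186:222,295:373],None,fx=8,fy=8,interpolation=cv2.INTER_CUBIC)]))
E
```

```text
11.8 at [0.4595 0.0289 0.0676] yaw 2.8995 z [-0.0037 -0.0017 -1.    ] F [ 0.  -0.7 -2.4]
units d [-0.104  0.004 -0.012] w [-0.029 -0.036 -0.001]
```

View pics/i.png

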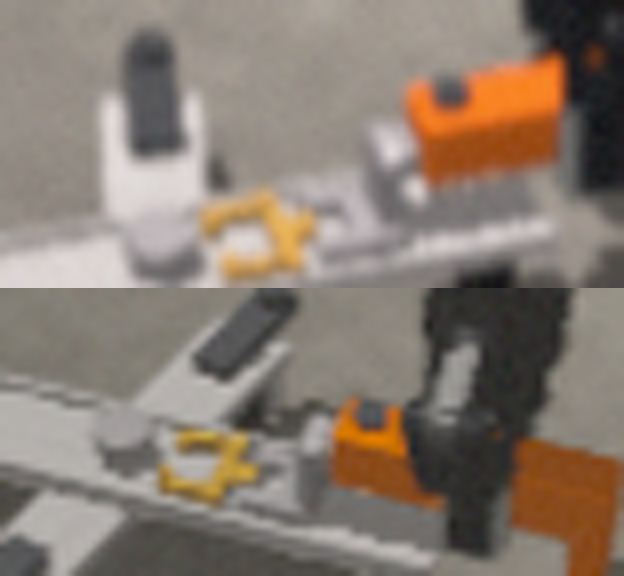

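Prongs straddle the tail line, just behind it. I'll push on with force checks.

Call:
drive_tool([
  {"dx": -0.04,"dy": 0,"dz": -0.01,"wx": 0,"wy": 0,"wz": 0,"hand": 5},
  {"dx": -0.08,"dy": 0,"dz": -0.01,"wx": 0,"wy": 0,"wz": 0,"hand": 5},
  {"dx": -0.12,"dy": 0,"dz": -0.01,"wx": 0,"wy": 0,"wz": 0,"hand": 5},
  {"dx": -0.16,"dy": 0,"dz": -0.01,"wx": 0,"wy": 0,"wz": 0,"hand": 5},
  {"dx": -0.2,"dy": 0,"dz": -0.01,"wx": 0,"wy": 0,"wz": 0,"hand": 5},
  {"dx": -0.2,"dy": 0,"dz": -0.01,"wx": 0,"wy": 0,"wz": 0,"hand": 5},
  {"dx": -0.2,"dy": 0,"dz": -0.01,"wx": 0,"wy": 0,"wz": 0,"hand": 5},
])

```text
clock: 12.6
eef_pos: [0.4694, 0.0265, 0.0681]
tool_rot: [0.121, 0.993, -0.001, -0.002]
ft_force: [-0.0, 0.3, -1.9]
grip_width: 0.0212
grasp_force: 59.0
```

```bash
cat > st.py <<'E'
from chk import *
import sys
U=np.array([.9709,-.2396,0]); V=np.array([.2396,.9709,0]); PIN=np.array([.585,-.0018,0])
def st(img=True):
    fs=[]
    if img:
        # clip position relative to initial, from brass pixels
        for n,(x,y) in (('scene',(326,197)),('side',(316,206))):
            im=bot.camera(n); b=brass(im); k=np.zeros_like(b); k[y-14:y+14,x-20:x+20]=b[y-14:y+14,x-20:x+20]
            yy,xx=np.nonzero(k); print(n,'brass',len(xx),xx.mean().round(2),yy.mean().round(2)); fs.append(bot.get_obs()['ft_force'])
    o=bot.get_obs(); fs.append(o['ft_force']); f=np.mean(fs,0); d=o['eef_pos']-PIN
    print(o['clock'],'tip dist to pin mm',round((-(d@U)-.084)*1000,2),'lat',round((d@V)*1000,2),'z',o['eef_pos'][2].round(4),'Fu',round(f@U,1),'Fv',round(f@V,1),'Fz',f[2].round(1),'grip',o['grip_width'].round(4))
if __name__=='__main__': st()
E
python3 st.py
```

```text
scene brass 67 330.66 197.37
side brass 65 321.86 206.4Traceback (most recent call last):
  File "st.py", line 13, in <module>
    if __name__=='__main__': st()
                             ~~^^
  File "st.py", line 12, in st
    print(o['clock'],'tip dist to pin mm',round((-(d@U)-.084)*1000,2),'lat',round((d@V)*1000,2),'z',o['eef_pos'][2].round(4),'Fu',round(f@U,1),'Fv',round(f@V,1),'Fz',f[2].round(1),'grip',o['grip_width'].round(4))
                                                                                                                                                                                           ^^^^^^^^^^^^^^^^^^^^^
AttributeError: 'float' object has no attribute 'round'
```

Call:
drive_tool([
  {"dx": -0.04,"dy": 0,"dz": 0,"wx": 0,"wy": 0,"wz": 0,"hand": 5},
  {"dx": -0.08,"dy": 0,"dz": 0,"wx": 0,"wy": 0,"wz": 0,"hand": 5},
  {"dx": -0.12,"dy": 0,"dz": 0,"wx": 0,"wy": 0,"wz": 0,"hand": 5},
  {"dx": -0.12,"dy": 0,"dz": 0,"wx": 0,"wy": 0,"wz": 0,"hand": 5},
  {"dx": -0.12,"dy": 0,"dz": 0,"wx": 0,"wy": 0,"wz": 0,"hand": 5},
])

```text
clock: 13.2
eef_pos: [0.4753, 0.0251, 0.0682]
tool_rot: [0.121, 0.993, -0.001, -0.001]
ft_force: [-0.9, 0.6, -1.6]
grip_width: 0.0213
grasp_force: 59.0
```

```bash
sed -i "s/o\['grip_width'\].round(4)/o['grip_width']/" st.py; python3 st.py
```

```text
scene brass 63 328.67 198.38
side brass 65 320.69 206.14
13.3 tip dist to pin mm 29.05 lat -0.17 z 0.0682 Fu -0.2 Fv -0.5 Fz -1.8 grip 0.021159978963717897
```

Call:
drive_tool([
  {"dx": -0.02,"dy": 0,"dz": 0,"wx": 0,"wy": 0,"wz": 0,"hand": 5},
  {"dx": -0.04,"dy": 0,"dz": 0,"wx": 0,"wy": 0,"wz": 0,"hand": 5},
  {"dx": -0.04,"dy": 0,"dz": 0,"wx": 0,"wy": 0,"wz": 0,"hand": 5},
  {"dx": -0.04,"dy": 0,"dz": 0,"wx": 0,"wy": 0,"wz": 0,"hand": 5},
])

```text
clock: 13.7
eef_pos: [0.477, 0.0247, 0.0681]
tool_rot: [0.121, 0.993, -0.001, -0.002]
ft_force: [-1.1, 0.2, -1.0]
grip_width: 0.0211
grasp_force: 59.0
```

Call:
drive_tool([
  {"dx": -0.02,"dy": 0,"dz": 0,"wx": 0,"wy": 0,"wz": 0,"hand": 5},
  {"dx": -0.04,"dy": 0,"dz": 0,"wx": 0,"wy": 0,"wz": 0,"hand": 5},
  {"dx": -0.04,"dy": 0,"dz": 0,"wx": 0,"wy": 0,"wz": 0,"hand": 5},
  {"dx": -0.04,"dy": 0,"dz": 0,"wx": 0,"wy": 0,"wz": 0,"hand": 5},
])

```text
clock: 14.1
eef_pos: [0.478, 0.0243, 0.0678]
tool_rot: [0.121, 0.993, -0.001, -0.003]
ft_force: [-3.6, 0.7, -1.4]
grip_width: 0.0212
grasp_force: 59.1
```

Call:
drive_tool([
  {"dx": -0.02,"dy": 0,"dz": 0,"wx": 0,"wy": 0,"wz": 0,"hand": 5},
  {"dx": -0.02,"dy": 0,"dz": 0,"wx": 0,"wy": 0,"wz": 0,"hand": 5},
  {"dx": -0.02,"dy": 0,"dz": 0,"wx": 0,"wy": 0,"wz": 0,"hand": 5},
])

```text
clock: 14.4
eef_pos: [0.4787, 0.0241, 0.0677]
tool_rot: [0.121, 0.993, -0.001, -0.003]
ft_force: [-5.0, 1.8, -0.1]
grip_width: 0.0212
grasp_force: 59.1
```

Call:
drive_tool([
  {"dx": -0.02,"dy": 0,"dz": 0,"wx": 0,"wy": 0,"wz": 0,"hand": 5},
  {"dx": -0.02,"dy": 0,"dz": 0,"wx": 0,"wy": 0,"wz": 0,"hand": 5},
  {"dx": -0.02,"dy": 0,"dz": 0,"wx": 0,"wy": 0,"wz": 0,"hand": 5},
])

```text
clock: 14.7
eef_pos: [0.4793, 0.0239, 0.0676]
tool_rot: [0.121, 0.993, -0.001, -0.003]
ft_force: [-5.9, 2.1, -0.4]
grip_width: 0.0211
grasp_force: 59.2
```

Call:
drive_tool([
  {"dx": -0.02,"dy": 0,"dz": -0.01,"wx": 0,"wy": 0,"wz": 0,"hand": 5},
  {"dx": -0.02,"dy": 0,"dz": -0.01,"wx": 0,"wy": 0,"wz": 0,"hand": 5},
  {"dx": -0.02,"dy": 0,"dz": -0.01,"wx": 0,"wy": 0,"wz": 0,"hand": 5},
])

```text
clock: 15.0
eef_pos: [0.4802, 0.0237, 0.0679]
tool_rot: [0.121, 0.993, -0.001, -0.003]
ft_force: [-5.1, 1.9, -1.7]
grip_width: 0.0212
grasp_force: 59.0
```

Call:
drive_tool([
  {"dx": -0.02,"dy": 0,"dz": 0,"wx": 0,"wy": 0,"wz": 0,"hand": 5},
  {"dx": -0.02,"dy": 0,"dz": 0,"wx": 0,"wy": 0,"wz": 0,"hand": 5},
  {"dx": -0.02,"dy": 0,"dz": 0,"wx": 0,"wy": 0,"wz": 0,"hand": 5},
])

```text
clock: 15.3
eef_pos: [0.4811, 0.0234, 0.0678]
tool_rot: [0.121, 0.993, -0.001, -0.004]
ft_force: [-4.8, 0.6, -1.9]
grip_width: 0.0215
grasp_force: 59.0
```

Call:
drive_tool([
  {"dx": -0.02,"dy": 0,"dz": 0,"wx": 0,"wy": 0,"wz": 0,"hand": 5},
  {"dx": -0.02,"dy": 0,"dz": 0,"wx": 0,"wy": 0,"wz": 0,"hand": 5},
  {"dx": -0.02,"dy": 0,"dz": 0,"wx": 0,"wy": 0,"wz": 0,"hand": 5},
])

```text
clock: 15.6
eef_pos: [0.4831, 0.023, 0.0682]
tool_rot: [0.121, 0.993, -0.001, -0.002]
ft_force: [-3.4, 0.8, -2.4]
grip_width: 0.0212
grasp_force: 59.0
```

Call:
drive_tool([
  {"dx": -0.02,"dy": 0,"dz": 0,"wx": 0,"wy": 0,"wz": 0,"hand": 5},
  {"dx": -0.02,"dy": 0,"dz": 0,"wx": 0,"wy": 0,"wz": 0,"hand": 5},
  {"dx": -0.02,"dy": 0,"dz": 0,"wx": 0,"wy": 0,"wz": 0,"hand": 5},
])

```text
clock: 15.9
eef_pos: [0.487, 0.0225, 0.0694]
tool_rot: [0.121, 0.993, -0.001, 0.001]
ft_force: [0.1, 0.8, -0.9]
grip_width: 0.021
grasp_force: 58.9
```

Call:
drive_tool([
  {"dx": -0.02,"dy": 0,"dz": 0.01,"wx": 0,"wy": 0,"wz": 0,"hand": 5},
  {"dx": -0.02,"dy": 0,"dz": 0.01,"wx": 0,"wy": 0,"wz": 0,"hand": 5},
  {"dx": -0.02,"dy": 0,"dz": 0.01,"wx": 0,"wy": 0,"wz": 0,"hand": 5},
])

```text
clock: 16.2
eef_pos: [0.4863, 0.0224, 0.0683]
tool_rot: [0.121, 0.993, -0.001, -0.001]
ft_force: [-0.0, 0.1, -2.0]
grip_width: 0.0214
grasp_force: 58.9
```

```bash
python3 st.py
```

```text
scene brass 42 323.1 201.17
side brass 69 319.55 205.3
16.3 tip dist to pin mm 17.91 lat -0.18 z 0.0682 Fu 0.1 Fv 0.3 Fz -0.9 grip 0.021226879435286176
```

Call:
drive_tool([
  {"dx": -0.02,"dy": 0,"dz": 0,"wx": 0,"wy": 0,"wz": 0,"hand": 5},
  {"dx": -0.04,"dy": 0,"dz": 0,"wx": 0,"wy": 0,"wz": 0,"hand": 5},
  {"dx": -0.04,"dy": 0,"dz": 0,"wx": 0,"wy": 0,"wz": 0,"hand": 5},
  {"dx": -0.04,"dy": 0,"dz": 0,"wx": 0,"wy": 0,"wz": 0,"hand": 5},
])

```text
clock: 16.7
eef_pos: [0.4879, 0.022, 0.0681]
tool_rot: [0.121, 0.993, -0.001, -0.002]
ft_force: [-0.1, 0.6, -2.4]
grip_width: 0.0209
grasp_force: 58.9
```

Call:
drive_tool([
  {"dx": -0.02,"dy": 0,"dz": 0,"wx": 0,"wy": 0,"wz": 0,"hand": 5},
  {"dx": -0.02,"dy": 0,"dz": 0,"wx": 0,"wy": 0,"wz": 0,"hand": 5},
  {"dx": -0.02,"dy": 0,"dz": 0,"wx": 0,"wy": 0,"wz": 0,"hand": 5},
])

```text
clock: 17.0
eef_pos: [0.4888, 0.0218, 0.0681]
tool_rot: [0.121, 0.993, -0.001, -0.002]
ft_force: [0.0, -0.7, -1.5]
grip_width: 0.0212
grasp_force: 58.9
```

Call:
drive_tool([
  {"dx": -0.02,"dy": 0,"dz": 0,"wx": 0,"wy": 0,"wz": 0,"hand": 5},
  {"dx": -0.02,"dy": 0,"dz": 0,"wx": 0,"wy": 0,"wz": 0,"hand": 5},
  {"dx": -0.02,"dy": 0,"dz": 0,"wx": 0,"wy": 0,"wz": 0,"hand": 5},
])

```text
clock: 17.3
eef_pos: [0.4898, 0.0215, 0.0681]
tool_rot: [0.121, 0.993, -0.001, -0.002]
ft_force: [0.0, 0.3, -1.3]
grip_width: 0.0217
grasp_force: 59.0
```

Call:
drive_tool([
  {"dx": -0.02,"dy": 0,"dz": 0,"wx": 0,"wy": 0,"wz": 0,"hand": 5},
  {"dx": -0.02,"dy": 0,"dz": 0,"wx": 0,"wy": 0,"wz": 0,"hand": 5},
  {"dx": -0.02,"dy": 0,"dz": 0,"wx": 0,"wy": 0,"wz": 0,"hand": 5},
])

```text
clock: 17.6
eef_pos: [0.4903, 0.0213, 0.068]
tool_rot: [0.121, 0.993, -0.001, -0.002]
ft_force: [-1.4, -0.1, -0.8]
grip_width: 0.0213
grasp_force: 59.0
```

Call:
drive_tool([
  {"dx": -0.02,"dy": 0,"dz": 0,"wx": 0,"wy": 0,"wz": 0,"hand": 5},
  {"dx": -0.02,"dy": 0,"dz": 0,"wx": 0,"wy": 0,"wz": 0,"hand": 5},
  {"dx": -0.02,"dy": 0,"dz": 0,"wx": 0,"wy": 0,"wz": 0,"hand": 5},
])

```text
clock: 17.9
eef_pos: [0.4905, 0.0212, 0.0677]
tool_rot: [0.121, 0.993, -0.001, -0.003]
ft_force: [-4.4, 1.6, -0.0]
grip_width: 0.021
grasp_force: 59.0
```

Call:
drive_tool([
  {"dx": -0.02,"dy": 0,"dz": 0,"wx": 0,"wy": 0,"wz": 0,"hand": 5},
  {"dx": -0.02,"dy": 0,"dz": 0,"wx": 0,"wy": 0,"wz": 0,"hand": 5},
  {"dx": -0.02,"dy": 0,"dz": 0,"wx": 0,"wy": 0,"wz": 0,"hand": 5},
])

```text
clock: 18.2
eef_pos: [0.4906, 0.0211, 0.0676]
tool_rot: [0.121, 0.993, -0.001, -0.004]
ft_force: [-5.8, 2.3, 0.4]
grip_width: 0.0215
grasp_force: 59.3
```

Call:
drive_tool([
  {"dx": -0.02,"dy": 0,"dz": -0.01,"wx": 0,"wy": 0,"wz": 0,"hand": 5},
  {"dx": -0.02,"dy": 0,"dz": -0.01,"wx": 0,"wy": 0,"wz": 0,"hand": 5},
  {"dx": -0.02,"dy": 0,"dz": -0.01,"wx": 0,"wy": 0,"wz": 0,"hand": 5},
])

```text
clock: 18.5
eef_pos: [0.4907, 0.0211, 0.0678]
tool_rot: [0.12, 0.993, -0.001, -0.004]
ft_force: [-7.9, 3.0, 1.0]
grip_width: 0.021
grasp_force: 59.3
```

Call:
drive_tool([
  {"dx": -0.02,"dy": 0,"dz": 0,"wx": 0,"wy": 0,"wz": 0,"hand": 5},
  {"dx": -0.02,"dy": 0,"dz": 0,"wx": 0,"wy": 0,"wz": 0,"hand": 5},
  {"dx": -0.02,"dy": 0,"dz": 0,"wx": 0,"wy": 0,"wz": 0,"hand": 5},
])

```text
clock: 18.8
eef_pos: [0.4907, 0.021, 0.0677]
tool_rot: [0.12, 0.993, -0.001, -0.005]
ft_force: [-11.0, 2.7, 2.5]
grip_width: 0.0212
grasp_force: 59.6
```

Call:
drive_tool([
  {"dx": -0.02,"dy": 0,"dz": 0,"wx": 0,"wy": 0,"wz": 0,"hand": 5},
  {"dx": -0.02,"dy": 0,"dz": 0,"wx": 0,"wy": 0,"wz": 0,"hand": 5},
  {"dx": -0.02,"dy": 0,"dz": 0,"wx": 0,"wy": 0,"wz": 0,"hand": 5},
])

```text
clock: 19.1
eef_pos: [0.4908, 0.021, 0.0677]
tool_rot: [0.12, 0.993, -0.001, -0.006]
ft_force: [-11.9, 4.8, 4.7]
grip_width: 0.0217
grasp_force: 59.9
```

```bash
python3 st.py
```

```text
scene brass 41 322.73 201.27
side brass 65 318.46 204.86
19.2 tip dist to pin mm 12.95 lat -0.45 z 0.0677 Fu -13.2 Fv 0.5 Fz 5.2 grip 0.021368693589823688
```

Call:
drive_tool([
  {"dx": -0.01,"dy": 0,"dz": 0,"wx": 0,"wy": 0,"wz": 0,"hand": 5},
  {"dx": -0.02,"dy": 0,"dz": 0,"wx": 0,"wy": 0,"wz": 0,"hand": 5},
  {"dx": -0.02,"dy": 0,"dz": 0,"wx": 0,"wy": 0,"wz": 0,"hand": 5},
  {"dx": -0.02,"dy": 0,"dz": 0,"wx": 0,"wy": 0,"wz": 0,"hand": 5},
  {"dx": -0.02,"dy": 0,"dz": 0,"wx": 0,"wy": 0,"wz": 0,"hand": 5},
])

```text
clock: 19.7
eef_pos: [0.4908, 0.021, 0.0676]
tool_rot: [0.12, 0.993, -0.001, -0.007]
ft_force: [-14.7, 4.6, 6.4]
grip_width: 0.0212
grasp_force: 60.1
```

```bash
python3 st.py; python3 -c "
from goto import *
to([.4908,.021,.0677],np.pi-.242)"
```

```text
scene brass 40 322.6 201.35
side brass 60 318.08 204.83
19.8 tip dist to pin mm 12.9 lat -0.46 z 0.0677 Fu -15.3 Fv 0.9 Fz 6.3 grip 0.021262982870716443
19.8 at [0.4908 0.021  0.0677] yaw 2.9007 z [-1.430e-02  6.000e-04 -9.999e-01] F [-14.4   4.    6.4]
units d [ 0.     0.001 -0.001] w [-0.032 -0.161  0.013]
```

Pressed home at about 15 N and held. Now I'll back out and lift.

Call:
drive_tool([
  {"dx": 0.04,"dy": 0,"dz": 0,"wx": 0,"wy": 0,"wz": 0,"hand": 5},
  {"dx": 0.1,"dy": 0,"dz": 0,"wx": 0,"wy": 0,"wz": 0,"hand": 5},
  {"dx": 0.2,"dy": 0,"dz": -0.01,"wx": 0,"wy": 0,"wz": 0,"hand": 5},
  {"dx": 0.3,"dy": 0,"dz": -0.02,"wx": 0,"wy": 0,"wz": 0,"hand": 5},
  {"dx": 0.45,"dy": 0,"dz": -0.02,"wx": 0,"wy": 0,"wz": 0,"hand": 5},
  {"dx": 0.65,"dy": 0,"dz": -0.02,"wx": 0,"wy": 0,"wz": 0,"hand": 5},
  {"dx": 0.85,"dy": 0,"dz": -0.1,"wx": 0,"wy": 0,"wz": 0,"hand": 5},
  {"dx": 1.0,"dy": 0,"dz": -0.5,"wx": 0,"wy": 0,"wz": 0,"hand": 5},
  {"dx": 1.0,"dy": 0,"dz": -1.1,"wx": 0,"wy": 0,"wz": 0,"hand": 5},
  {"dx": 1.0,"dy": 0,"dz": -1.6,"wx": 0,"wy": 0,"wz": 0,"hand": 5},
  {"dx": 1.0,"dy": 0,"dz": -1.6,"wx": 0,"wy": 0,"wz": 0,"hand": 5},
  {"dx": 1.0,"dy": 0,"dz": -1.6,"wx": 0,"wy": 0,"wz": 0,"hand": 5},
])

```text
clock: 21.0
eef_pos: [0.4481, 0.0321, 0.149]
tool_rot: [0.121, 0.993, -0.001, -0.001]
ft_force: [-1.3, -0.6, -2.3]
grip_width: 0.0212
grasp_force: 59.0
```

```bash
python3 st.py; python3 - <<'E'
from goto import *
to([.4627,.2943,.10],2.981)
E
```

```text
scene brass 40 322.65 201.58
side brass 44 312.18 206.86
21.1 tip dist to pin mm 58.07 lat -0.29 z 0.1476 Fu 0.2 Fv -0.3 Fz -2.0 grip 0.021297454000450272
21.1 at [0.447  0.032  0.1476] yaw 2.8996 z [-0.0056 -0.0019 -1.    ] F [-0.1 -0.2 -2. ]
units d [0.948 5.172 0.94 ] w [-0.034 -0.059 -0.932]
```

Call:
drive_tool([
  {"dx": 0.1,"dy": 0.4,"dz": 0,"wx": 0,"wy": 0,"wz": -0.1,"hand": 5},
  {"dx": 0.2,"dy": 1.0,"dz": 0,"wx": 0,"wy": 0,"wz": -0.2,"hand": 5},
  {"dx": 0.3,"dy": 1.6,"dz": 0,"wx": 0,"wy": 0,"wz": -0.3,"hand": 5},
  {"dx": 0.4,"dy": 2.2,"dz": 0,"wx": 0,"wy": 0,"wz": -0.4,"hand": 5},
  {"dx": 0.5,"dy": 2.8,"dz": 0,"wx": 0,"wy": 0,"wz": -0.5,"hand": 5},
  {"dx": 0.6,"dy": 3.4,"dz": 0,"wx": 0,"wy": 0,"wz": -0.6,"hand": 5},
  {"dx": 0.7,"dy": 4.0,"dz": 0.1,"wx": 0,"wy": -0.02,"wz": -0.7,"hand": 5},
  {"dx": 0.85,"dy": 4.6,"dz": 0.4,"wx": 0,"wy": -0.03,"wz": -0.8,"hand": 5},
  {"dx": 0.95,"dy": 5.17,"dz": 0.94,"wx": 0,"wy": -0.03,"wz": -0.93,"hand": 5},
  {"dx": 0.95,"dy": 5.17,"dz": 1.5,"wx": 0,"wy": -0.03,"wz": -0.93,"hand": 5},
  {"dx": 0.95,"dy": 5.17,"dz": 1.9,"wx": 0,"wy": -0.03,"wz": -0.93,"hand": 5},
  {"dx": 0.95,"dy": 5.17,"dz": 2.1,"wx": 0,"wy": -0.03,"wz": -0.93,"hand": 5},
  {"dx": 0.95,"dy": 5.17,"dz": 2.1,"wx": 0,"wy": -0.03,"wz": -0.93,"hand": 5},
  {"dx": 0.95,"dy": 5.17,"dz": 2.1,"wx": 0,"wy": -0.03,"wz": -0.93,"hand": 5},
])

```text
clock: 22.5
eef_pos: [0.4639, 0.294, 0.0433]
tool_rot: [0.081, 0.997, -0.001, -0.0]
ft_force: [-0.1, 0.4, -2.1]
grip_width: 0.0212
grasp_force: 59.2
```

```bash
python3 - <<'E'
from goto import *
to([.4627,.2943,.0222],2.981)
E
```

```text
22.5 at [0.4639 0.294  0.0433] yaw 2.9802 z [-0.001  -0.0024 -1.    ] F [-0.1  0.4 -2.1]
units d [0.025 0.004 0.421] w [-0.029 -0.007 -0.009]
```

Lower gently to the mat.

Call:
drive_tool([
  {"dx": 0,"dy": 0,"dz": 0.15,"wx": 0,"wy": 0,"wz": 0,"hand": 5},
  {"dx": 0,"dy": 0,"dz": 0.3,"wx": 0,"wy": 0,"wz": 0,"hand": 5},
  {"dx": 0,"dy": 0,"dz": 0.38,"wx": 0,"wy": 0,"wz": 0,"hand": 5},
  {"dx": 0,"dy": 0,"dz": 0.41,"wx": 0,"wy": 0,"wz": 0,"hand": 5},
  {"dx": 0,"dy": 0,"dz": 0.41,"wx": 0,"wy": 0,"wz": 0,"hand": 5},
  {"dx": 0,"dy": 0,"dz": 0.41,"wx": 0,"wy": 0,"wz": 0,"hand": 5},
])

```text
clock: 23.1
eef_pos: [0.464, 0.2942, 0.0229]
tool_rot: [0.08, 0.997, -0.001, -0.0]
ft_force: [-0.2, 0.0, -1.3]
grip_width: 0.021
grasp_force: 59.4
```

Call:
drive_tool([
  {"dx": 0,"dy": 0,"dz": 0.015,"wx": 0,"wy": 0,"wz": 0,"hand": 5},
  {"dx": 0,"dy": 0,"dz": 0.015,"wx": 0,"wy": 0,"wz": 0,"hand": 5},
  {"dx": 0,"dy": 0,"dz": 0.015,"wx": 0,"wy": 0,"wz": 0,"hand": 15},
  {"dx": 0,"dy": 0,"dz": 0.015,"wx": 0,"wy": 0,"wz": 0,"hand": 25},
  {"dx": 0,"dy": 0,"dz": 0.015,"wx": 0,"wy": 0,"wz": 0,"hand": 40},
  {"dx": 0,"dy": 0,"dz": 0.015,"wx": 0,"wy": 0,"wz": 0,"hand": 55},
  {"dx": 0,"dy": 0,"dz": 0.015,"wx": 0,"wy": 0,"wz": 0,"hand": 55},
  {"dx": 0,"dy": 0,"dz": 0.015,"wx": 0,"wy": 0,"wz": 0,"hand": 55},
])

```text
clock: 23.9
eef_pos: [0.4638, 0.2941, 0.022]
tool_rot: [0.08, 0.997, -0.001, -0.0]
ft_force: [-0.9, 0.4, -0.8]
grip_width: 0.0547
grasp_force: 0.0
```

Call:
drive_tool([
  {"dx": 0,"dy": 0,"dz": -0.2,"wx": 0,"wy": 0,"wz": 0,"hand": 55},
  {"dx": 0,"dy": 0,"dz": -0.6,"wx": 0,"wy": 0,"wz": 0,"hand": 55},
  {"dx": 0,"dy": 0,"dz": -1.2,"wx": 0,"wy": 0,"wz": 0,"hand": 55},
  {"dx": 0,"dy": 0,"dz": -2.0,"wx": 0,"wy": 0,"wz": 0,"hand": 55},
  {"dx": 0.4,"dy": 0,"dz": -2.8,"wx": 0,"wy": 0,"wz": 0,"hand": 55},
  {"dx": 1.0,"dy": 0,"dz": -3.4,"wx": 0,"wy": 0,"wz": 0,"hand": 55},
  {"dx": 1.6,"dy": 0,"dz": -3.6,"wx": 0,"wy": 0,"wz": 0,"hand": 55},
  {"dx": 1.6,"dy": 0,"dz": -3.6,"wx": 0,"wy": 0,"wz": 0,"hand": 55},
  {"dx": 1.6,"dy": 0,"dz": -3.6,"wx": 0,"wy": 0,"wz": 0,"hand": 55},
  {"dx": 1.6,"dy": 0,"dz": -3.6,"wx": 0,"wy": 0,"wz": 0,"hand": 55},
])

```text
clock: 24.9
eef_pos: [0.3853, 0.3071, 0.2018]
tool_rot: [0.081, 0.997, -0.001, -0.0]
ft_force: [0.5, -0.3, 0.5]
grip_width: 0.0552
grasp_force: 0.0
```

```bash
python3 - <<'E'
from goto import *
to([.4,.3,.2],2.98)
s=bot.camera('scene'); d=bot.camera('side')
z=lambda im,y,x:cv2.resize(im[y:y+36,x:x+48],None,fx=8,fy=8,interpolation=cv2.INTER_CUBIC)
save('j',np.vstack([np.hstack([z(s,180,300),z(d,190,295)]),np.hstack([cv2.resize(s[250:322,390:486],None,fx=4,fy=4),cv2.resize(d[280:352,290:386],None,fx=4,fy=4)])]))
E
```

```text
24.9 at [0.3853 0.3071 0.2018] yaw 2.9803 z [-7.0e-04 -2.5e-03 -1.0e+00] F [ 0.5 -0.3  0.5]
units d [-0.312 -0.093  0.036] w [-0.03  -0.003  0.003]
```

View pics/j.png

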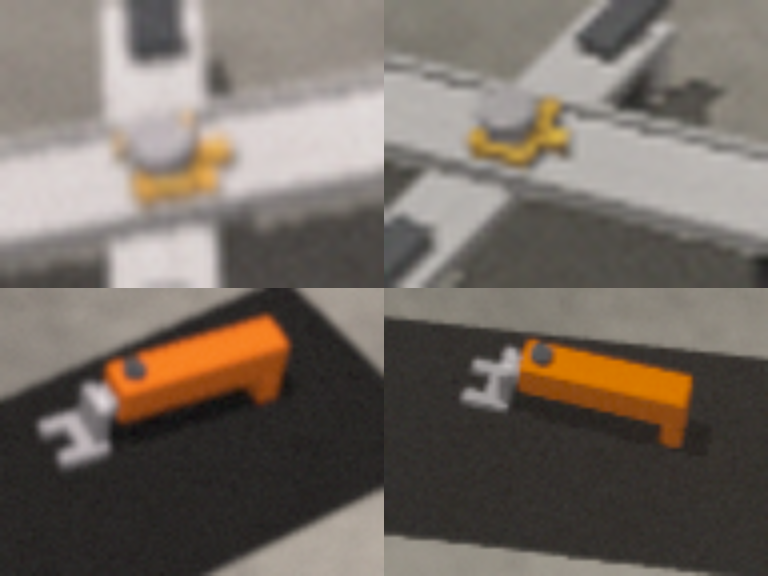

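The clip is seated around the pin, at crop (175,165) in the scene view. The tool lies upright on the mat on its blade and heel, and the gripper is clear.

```bash
python3 -c "
from workcell import bot
print(bot.job_done())"
```

```text
the job is handed in; nothing more can be done
None
```

I handed the job in at about 25 s: the clip snapped onto the pin and was pressed home at about 15 N, and the tool lies released and upright on the mat, but `bot.job_done()` returned no verdict.

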